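# Check-weigh on a covered balance under a bench lamp

## Task

Check the balance: take the knobbed lid off its steel draught ring and lay it, knob up, in the middle of the low steel tray; then stand the largest of the three weights upright at the centre of the balance pan and let it go; then press the printer's plunger right down to its stop and let it spring back. Keep the lid roughly level while you carry it, set the lid and the weight down without dropping them, do not knock the lamp that hangs over the balance, and leave the two smaller weights, the bottle and the beaker with the meter where they stand.

Things in the scene. Friction and masses are not known exactly. Their poses are not given: they have to be found in the camera images.
- balance: white precision balance, fixed. Origin on the bench under the pan centre; its +x points away from the keypad end (roughly away from the robot), z up. Main housing x -90..+100 mm, y +-90 mm, top 70 mm above the bench; lower keypad part x -165..-90 mm, top 46 mm. On it a steel draught ring round the pan: outer radius 62, inner radius 58, rim 118 mm above the bench.
- pan (a point): centre of the upper face of the round steel pan (radius 50 mm) inside the draught ring, 82 mm above the bench and 36 mm below the ring's rim. Its axes are those of the balance.
- lid: loose round aluminium lid, 0.25 kg, lying on the draught ring at the start. Origin at the centre of its underside, z up through the knob. Plug radius 54 mm at z 0..6 mm (drops into the ring), plate radius 66 mm at z 6..11 mm, stem radius 7 mm, black cylindrical knob radius 16 mm at z 27..51 mm. Total height 51 mm.
- lid_knob (a point): middle of the lid's knob, 39 mm above the lid's origin; axes as the lid's.
- lamp: grey bench lamp, fixed. Origin on the bench below the middle of its head. Head 50 mm (its x) by 170 mm (its y), 260..285 mm above the bench, over the draught ring: a vertical tool cannot reach knob or pan, a tool leaning back to the robot can. Arm 14 mm thick, up to 305 mm high, runs from the head in the lamp's +x to a post at x +150 mm on a foot of radius 50 mm.
- tray: square low steel tray, fixed, 180 x 180 mm, walls 14 mm high and 4 mm thick, floor 4 mm above the bench. Origin on the bench at its centre. Left or right of the balance.
- board: square wooden board, fixed, 170 x 170 x 20 mm, on which the three weights stand. Origin on the bench at its centre. On the side of the balance away from the tray.
- weight_large: the largest of three polished steel knob weights, 0.5 kg: body radius 20 mm, z 0..44; neck radius 9; knob radius 15 mm, z 52..72 mm. Origin at the centre of its underside, z up.
- weight_medium: smaller steel knob weight, radius 15.5 mm, 54 mm high, origin under its centre. Leave it.
- weight_small: smallest steel knob weight, radius 12.5 mm, 44 mm high, origin under its centre. Leave it.
- printer: grey printer, fixed, 100 x 100 x 52 mm, origin on the bench at its centre; the plunger stands 12 mm from the centre towards its -x, a paper slip 77 mm high stands at x +34 mm (a picture only, no obstacle).
- plunger_top (a point): centre of the upper face of the plunger's round steel head (radius 19 mm), 84 mm above the bench when up; moves with the plunger.
- plunger (a joint): plunger travel in m: 0 up, 0.012 at its lower stop; sprung back, pressed straight down, about 7 N at the stop.
- bottle: closed plastic bottle, radius 38 mm, about 190 mm high, origin under its centre. Leave it.
- meter_beaker: glass beaker, radius 36 mm, with an orange-capped pocket meter standing in it, 165 mm high in all, origin under its centre. Leave it.
There are look-alikes about, which are no part of the job. Leave any blue look-alike of the weight_large alone. Of the things shaped like the lid, the aluminium one is meant.

How it is judged:
By the outcome, as a careful person would: the job done as asked, in the order asked, and still so for the second after the job is handed in, with the robot touching nothing.
It also fails if it takes over 72 s, if anything falls off the work surface, if the arm or the gripper's body presses on something with over 40 N, if the wrist force passes 120 N, or if a joint passes its speed limit or range.

## Robot

A 6-joint arm with a two-finger parallel gripper is mounted at the origin on the work surface. World frame = base frame: x ahead of the robot, y to its left, z up, the work surface at z = 0. Lengths are in m, angles in rad, forces in N, time in s.
With the tool pointing down it reaches from about 0.275 to 0.75 m from the base axis. Payload 10.2 kg.
Tool frame: the origin (TCP) lies at the very end of the fingers, on their centre line; the grasp point (between the pads) lies 19 mm behind it; z points along the fingers, y is the line along which they close (so a half turn about z gives the same grasp; the last joint's range is limited). The gripper opens to 88 mm and grips with 3 to 60 N. Pads are 18 mm wide; open, the fingers measure 123 mm over their backs; the gripper's body (75 mm by 187 mm) begins 45 mm behind the grasp point.
Start: joints at [-1.546, 0.313, 1.498, -0, 1.331, -0.223], TCP at [0.129, -0.509, 0.239] pointing down, gripper open.
Joint ranges: [-2.94, 2.94], [-0.97, 2.17], [0.19, 2.56], [-1.23, 4.37], [0.02, 3.11], [-2.88, 2.88]. Speed limits (rad/s): [2.39, 2.39, 3.01, 3.14, 3.14, 3.14].

## Interface

Orientations are given as [roll, pitch, yaw] about the fixed x, y, z axes, in that order (R = Rz(yaw) Ry(pitch) Rx(roll)).
In Python, from cell import ctrl gives the robot as it stands. Calls block until the motion is done:
- ctrl.goto(position, orientation): joint-space move of the TCP to a pose.
- ctrl.line_to(position, vel=0.15, frame=None, contact_N=None): straight line of the TCP; frame=None keeps the orientation; vel is the mean speed in m/s. With contact_N (N) it stops when the force on the tool has changed by that much, and returns True; else False.
- ctrl.goto_joints(angles): joint-space move.
- ctrl.set_gripper(opening, effort=None): finger opening in m; effort is the grip in N (None keeps the last); returns when the fingers have stopped.
- ctrl.pause(seconds).
- ctrl.ik(position, orientation): joint angles nearest the present ones, or None.
- ctrl.get_obs(): the state.
- ctrl.get_image(name): name is "scene" or "side" or "wrist"; returns (picture, depth): 420x560x3 uint8, red, green, blue; 420x560 float32, m along the optical axis (not along the pixel's ray), 0 where there is no reading.
- ctrl.calibration(name): a dict with "fov_y" (degrees; the focal length in pixels is half the picture's height over the tangent of half this angle, whatever the lens; pixels are square), "cx", "cy" (the principal point, pixels), "k1" (the pictures are not rectified: a ray, as slopes to the right and down, at radius r is drawn at 1 + k1 r^2 times it, then the intrinsics apply), "T" (4x4, takes a point from camera to world coordinates); the wrist camera has in their place "mount" (4x4, takes a point from camera to tool coordinates, whose origin is the TCP and whose axes are the flange's). Camera axes: x right, y down, z forward; pixel columns grow to the right and rows downward; lengths in m; the calibration is good to about 2 mm. A picture is of the moment at which its call begins: read the wrist's pose just before it. calibration takes no time and is no camera call.
A pose or a line that the arm cannot do raises ctrl.PlanningError and nothing moves.
- ctrl.sign_off(): hands the job in; it is judged then, once.
The state is a dict: "t": time; "joints": joint angles; "joint_vel": joint speeds; "joint_efforts": joint torques, N m; "tcp_pos": TCP position; "eef_rot": TCP orientation; "contact_force": force on the tool from outside, world axes, zero at the start; "torque": the same for the moment, N m; "opening": finger opening in m; "grasp_force": force on a finger pad.
Only numpy, scipy, OpenCV 4.12 (cv2) and the standard library are available. Lean on these libraries where they do the work, as an engineer would, in place of code of your own. Each camera call takes 0.05 s, during which the arm holds its last target. There are 200 camera calls.

## Working session

There is one attempt and no reset: what is moved stays moved. The work goes in short steps, each a Python script; the robot and the scene stay as the last script left them, time stands still between calls to the robot, and variables do not carry over. Pictures are saved under pics/ and viewed, at most 10 in all, crops included, and the job is handed in when it is done.

```bash
ls; mkdir -p pics
cat > h.py <<'E'
import numpy as np, cv2
from cell import ctrl
from scipy.spatial.transform import Rotation as R
def K(c,h=420): 
    f=h/2/np.tan(np.radians(c["fov_y"])/2); return f
def cam(name,obs=None):
    c=ctrl.calibration(name)
    if "T" in c: return c,np.array(c["T"])
    return c,None
def slopes(c,uv):
    f=K(c); d=np.stack([(uv[...,0]-c["cx"])/f,(uv[...,1]-c["cy"])/f],-1); s=d.copy()
    for _ in range(20): s=d/(1+c["k1"]*(s**2).sum(-1,keepdims=True))
    return s
def ray(c,T,uv):
    s=slopes(c,np.asarray(uv,float)); d=np.concatenate([s,np.ones(s.shape[:-1]+(1,))],-1)@T[:3,:3].T
    return T[:3,3],d
def onplane(c,T,uv,z):
    o,d=ray(c,T,uv); return o+d*((z-o[2])/d[...,2:3])
def cloud(c,T,depth):
    v,u=np.mgrid[:420,:560]; o,d=ray(c,T,np.stack([u,v],-1)); P=o+d*depth[...,None]; P[depth<=0]=np.nan; return P
E
python3 - <<'E'
from h import *
for n in ["scene","side"]:
    p,d=ctrl.get_image(n); cv2.imwrite(f"pics/{n}0.png",p[...,::-1]); np.savez(f"{n}0.npz",p=p,d=d); c=ctrl.calibration(n); print(n,c)
print(ctrl.calibration("wrist"),ctrl.get_obs())
E
```

```text
pics
scene {'fov_y': 49.48511038604071, 'cx': 275.3879359296313, 'cy': 218.05553599909197, 'k1': 0.013724918335625337, 'T': array([[ 0.82290135,  0.4069021 , -0.39656531,  1.05606866],
       [ 0.56798566, -0.57065799,  0.5930782 , -0.68875038],
       [ 0.01502161, -0.71328826, -0.70070979,  0.93765974],
       [ 0.        ,  0.        ,  0.        ,  1.        ]])}
side {'fov_y': 52.748927896802364, 'cx': 281.39237106216035, 'cy': 218.51742335042897, 'k1': -0.04994826318280213, 'T': array([[-0.84898473, -0.29511356,  0.43832968,  0.04581335],
       [-0.52811355,  0.50199888, -0.68490379,  0.84978188],
       [-0.01791661, -0.81296071, -0.58204286,  0.81064927],
       [ 0.        ,  0.        ,  0.        ,  1.        ]])}
{'fov_y': 67.26610957418572, 'cx': 276.2997893341631, 'cy': 212.61231193887414, 'k1': -0.06959058093782651, 'mount': array([[ 4.28732951e-04, -9.65865550e-01, -2.59043541e-01,
         6.57957948e-02],
       [ 9.99999138e-01,  7.35482970e-04, -1.08724997e-03,
         2.64702340e-04],
       [ 1.24065940e-03, -2.59042852e-01,  9.65865033e-01,
        -1.46311917e-01],
       [ 0.00000000e+00,  0.00000000e+00,  0.00000000e+00,
         1.00000000e+00]])} {'t': 0.1, 'joints': array([-1.54639994e+00,  3.13388861e-01,  1.49831470e+00, -1.32027160e-05,
        1.33102091e+00, -2.23396531e-01]), 'joint_vel': array([ 0.0013704 , -0.00194409, -0.00163586, -0.00141957, -0.00030634,
       -0.00177831]), 'joint_efforts': array([ 3.03738518e-03, -4.02814722e+01, -2.52646172e+01,  6.96359575e-02,
        3.42176040e-02, -4.86628278e-05]), 'tcp_pos': array([ 0.12874562, -0.50875236,  0.23823843]), 'eef_rot': array([-3.14048612e+00, -2.38244378e-04,  2.47795932e-01]), 'contact_force': array([-0.76294562, -0.11958121, -0.01321864]), 'torque': array([-0.07764848, -0.01889329,  0.03463165]), 'grasp_force': 0.0, 'opening': 0.08829156456566556}
```

View pics/scene0.png

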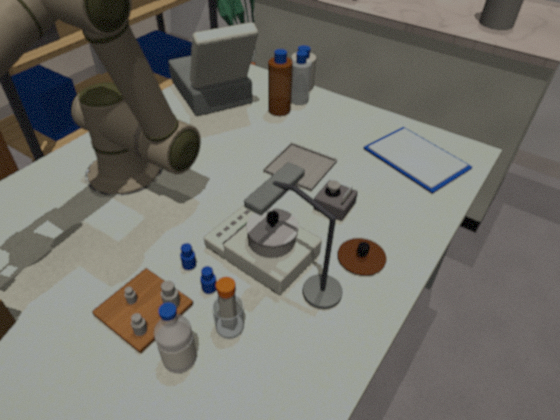

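View pics/side0.png

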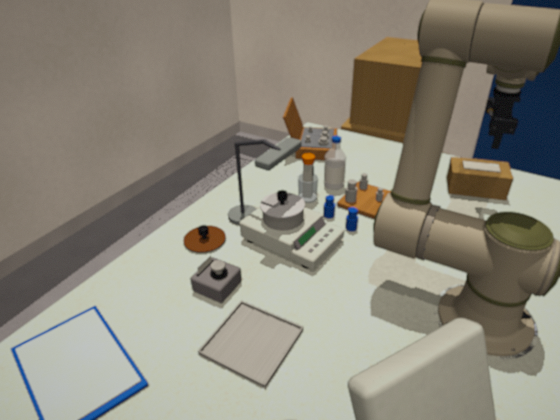

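Scene picture: the lid with its black knob is at (273,217) on the balance, the lamp head at (275,188), the tray at (300,165), and the printer with its plunger at (335,190). The board is at (143,308) with steel weights at (130,295), (170,292) and (138,324). Blue look-alike weights stand at (188,257) and (208,280), and a copper lid look-alike at (362,256). The side picture agrees: lid knob (282,197), printer (217,277), tray (252,340), copper lid (204,238). Next I measure, and take a crop of the weights.

Run:
```python
from h import *
D={}
for n in ["scene","side"]:
    z=np.load(n+"0.npz"); c,T=cam(n); D[n]=(z["p"],z["d"],c,T,cloud(c,T,z["d"]))
def at(n,u,v):
    P=D[n][4][v-1:v+2,u-1:u+2].reshape(-1,3); return np.nanmedian(P,0).round(3)
for k,u,v in [("knob",273,216),("tray",300,165),("print",340,203),("plg",335,186),("w130",130,291),("w170",169,287),("w138",137,319),("bottle",168,311),("meter",227,285),("lamp",262,195),("lamp2",290,175),("copper",375,260),("blue",187,250),("blue",207,273)]: print("scene",k,at("scene",u,v))
for k,u,v in [("knob",282,196),("tray",252,340),("plg",218,267),("w",351,185),("w",364,178),("w",380,192),("bottle",336,139),("meter",309,158),("lamp",280,153)]: print("side",k,at("side",u,v))
# steel tray floor / lid plates from clouds
A=cv2.resize(D["scene"][0][230:380,90:290],(800,600),interpolation=cv2.INTER_CUBIC)
B=cv2.resize(D["side"][0][130:280,190:390],(800,600),interpolation=cv2.INTER_CUBIC)
cv2.imwrite("pics/cA.png",A[...,::-1]);cv2.imwrite("pics/cB.png",B[...,::-1])
```

```text
scene knob [ 0.61  -0.031  0.164]
scene tray [0.451 0.359 0.003]
scene print [0.671 0.22  0.053]
scene plg [0.638 0.243 0.082]
scene w130 [ 0.422 -0.346  0.063]
scene w170 [ 0.507 -0.299  0.092]
scene w138 [ 0.5   -0.394  0.075]
scene bottle [ 0.609 -0.388  0.191]
scene meter [ 0.65  -0.259  0.165]
scene lamp [ 0.624 -0.096  0.286]
scene lamp2 [ 0.635 -0.003  0.285]
scene copper [0.838 0.119 0.01 ]
scene blue [ 0.45  -0.179  0.073]
scene blue [ 0.54  -0.208  0.073]
side knob [ 0.595 -0.012  0.158]
side tray [0.453 0.353 0.004]
side plg [0.62  0.258 0.084]
side w [ 0.495 -0.283  0.084]
side w [ 0.488 -0.382  0.063]
side w [ 0.412 -0.34   0.053]
side bottle [ 0.6  -0.37  0.19]
side meter [ 0.634 -0.243  0.165]
side lamp [ 0.606 -0.026  0.285]
```

View pics/cA.png

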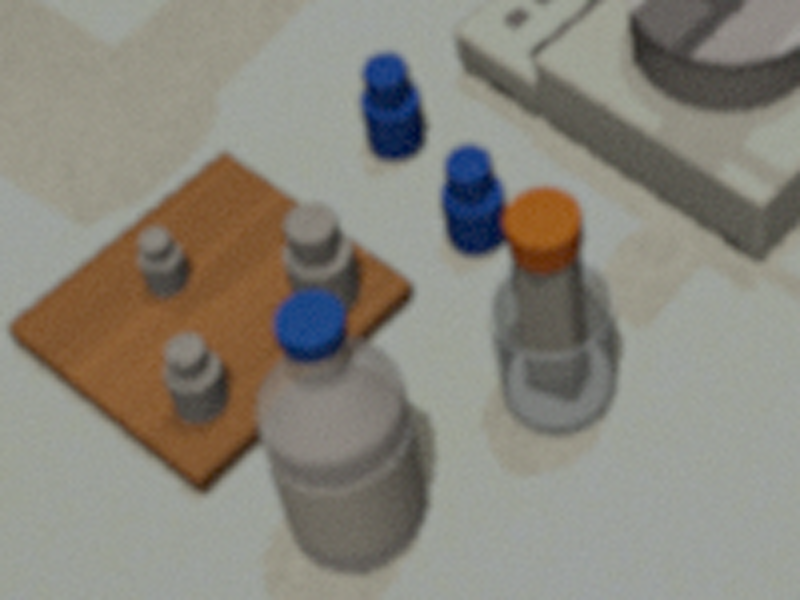

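View pics/cB.png

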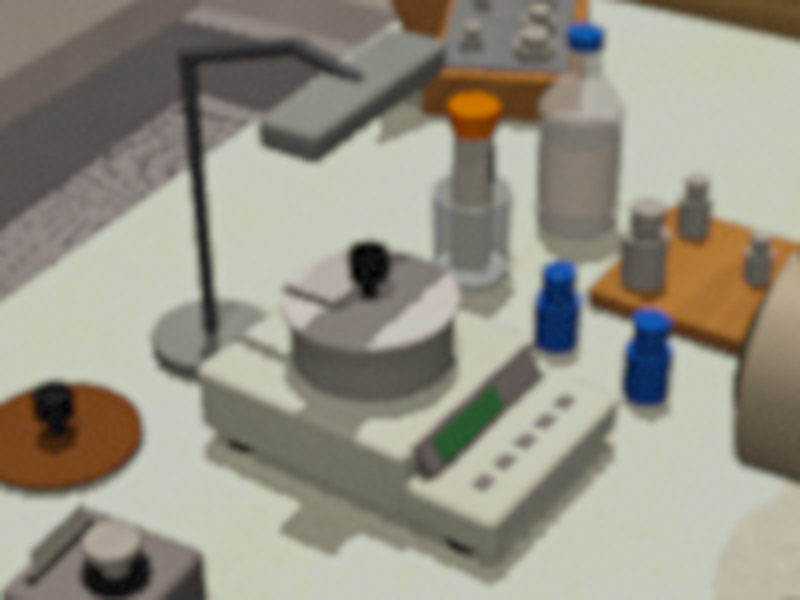

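Weight candidates: steel at scene (169,287), with its top at 92 mm (20 mm board + 72 mm), is weight_large. Steel (130,291) and (137,319) have tops at about 63 and 74 mm, so they are the small and medium ones. (187,250) and (207,273) are blue look-alikes. Lid candidates: the one at (273,217) is aluminium and sits on the ring; the one at (362,256) is copper. The crops confirm both choices. Next come the precise centres.

Run:
```python
from h import *
def disc(P,c,r,z0,z1):
    m=(np.hypot(P[:,0]-c[0],P[:,1]-c[1])<r)&(P[:,2]>z0)&(P[:,2]<z1); q=P[m]
    if len(q)<4: return len(q)
    cc,rr=cv2.minEnclosingCircle(q[:,:2].astype(np.float32))
    return len(q),np.array(cc).round(4),round(rr,4),q.mean(0).round(4)
def rect(P,c,r,z0,z1):
    m=(np.hypot(P[:,0]-c[0],P[:,1]-c[1])<r)&(P[:,2]>z0)&(P[:,2]<z1); q=P[m]
    return len(q),cv2.minAreaRect(q[:,:2].astype(np.float32)),q[:,2].mean().round(4)
for n in ["scene","side"]:
    z=np.load(n+"0.npz"); c,T=cam(n); P=cloud(c,T,z["d"]).reshape(-1,3); P=P[np.isfinite(P).all(1)]
    print(n)
    print(" knobtop",disc(P,(.6,-.022),.03,.158,.168))
    print(" lidplate",disc(P,(.6,-.022),.075,.119,.128))
    print(" wL",disc(P,(.5,-.29),.025,.0885,.097))
    print(" wM",disc(P,(.495,-.388),.025,.070,.08), "wS",disc(P,(.417,-.343),.025,.06,.07))
    print(" plg",disc(P,(.63,.25),.03,.08,.09))
    print(" bottle",disc(P,(.605,-.38),.03,.185,.2),"meter",disc(P,(.64,-.25),.03,.16,.17))
    print(" blue",disc(P,(.45,-.18),.03,.066,.08),disc(P,(.54,-.21),.03,.066,.08))
    print(" lamp",rect(P,(.62,-.04),.12,.28,.29)," printer",rect(P,(.645,.245),.075,.047,.056)," traywalls",rect(P,(.45,.355),.14,.010,.02)," board",rect(P,(.46,-.34),.13,.016,.024))
    print(" bal",rect(P,(.6,-.02),.15,.066,.074)," keypad",rect(P,(.49,.0),.15,.042,.05))
    print(" arm",disc(P,(.7,-.04),.15,.29,.31))
```

```text
scene
 knobtop (104, array([ 0.6038, -0.0277]), 0.0173, array([ 0.6055, -0.029 ,  0.1623]))
 lidplate (1349, array([ 0.6052, -0.0272]), 0.0671, array([ 0.6107, -0.0341,  0.1229]))
 wL (113, array([ 0.5009, -0.2977]), 0.0163, array([ 0.5015, -0.2989,  0.0919]))
 wM (71, array([ 0.4943, -0.3923]), 0.0114, array([ 0.4957, -0.3922,  0.0739])) wS (43, array([ 0.4179, -0.3467]), 0.0094, array([ 0.4181, -0.3469,  0.0638]))
 plg (90, array([0.6319, 0.2447]), 0.0209, array([0.6315, 0.2439, 0.0836]))
 bottle (220, array([ 0.606 , -0.3864]), 0.0179, array([ 0.607 , -0.3862,  0.19  ])) meter (245, array([ 0.6454, -0.2589]), 0.0212, array([ 0.6462, -0.2592,  0.1647]))
 blue (90, array([ 0.4419, -0.1746]), 0.0155, array([ 0.4426, -0.1759,  0.0714])) (109, array([ 0.5352, -0.2014]), 0.0164, array([ 0.5347, -0.2032,  0.0713]))
 lamp (1174, ((0.6694382429122925, -0.049583204090595245), (0.17154616117477417, 0.13988961279392242), 88.07862854003906), np.float64(0.2847))  printer (513, ((0.6435683369636536, 0.24727091193199158), (0.09936825931072235, 0.10259038954973221), 3.1028265953063965), np.float64
[... 1712 characters left out ...]
466), 4.173367500305176), np.float64(0.0515))  traywalls (575, ((0.45366212725639343, 0.35385310649871826), (0.18242359161376953, 0.18293456733226776), 2.3268041610717773), np.float64(0.0131))  board (748, ((0.4921514689922333, -0.3368207812309265), (0.19456906616687775, 0.17701274156570435), 0.8775821924209595), np.float64(0.0202))
 bal (1162, ((0.6025646924972534, -0.024870269000530243), (0.18153011798858643, 0.1990864872932434), 86.65098571777344), np.float64(0.0699))  keypad (926, ((0.5275079011917114, -0.01848987489938736), (0.18522648513317108, 0.18597495555877686), 84.87255096435547), np.float64(0.0462))
 arm (108, array([ 0.6676, -0.0435]), 0.0491, array([ 0.6646, -0.0426,  0.2959]))
```

```bash
cat >> h.py <<'E'
LID=np.array([.603,-.026]); TRAY=np.array([.455,.352]); WL=np.array([.500,-.2962]); PLG=np.array([.630,.2485])
def pose(grasp,az=0.,tilt=np.pi/4,low=1,back=0.):
    """TCP position and rpy with the grasp point (19 mm behind TCP) at `grasp`, tool leaning back to the robot."""
    s,c=np.sin(tilt),np.cos(tilt); h=np.array([np.cos(az),np.sin(az),0]); k=np.array([0,0,1.])
    z=s*h-c*k; x=-low*(c*h+s*k); y=np.cross(z,x)
    return np.asarray(grasp,float)+(0.019-back)*z, R.from_matrix(np.stack([x,y,z],1)).as_euler("xyz")
def P3(xy,z): return np.array([xy[0],xy[1],z])
E
python3 - <<'E'
from h import *
for low in (1,-1):
    for nm,g,az,b in [("pre",P3(LID,.151),-.04,.1),("lid",P3(LID,.152),-.04,0),("back",P3(LID-[.2,0],.25),0,0),("tray",P3(TRAY,.043),.66,0),("trayup",P3(TRAY,.15),.66,0),("w",P3(WL,.082),-.53,0),("wup",P3(WL,.2),-.53,0),("w0",P3(WL,.082),-.1,0)]:
        q=ctrl.ik(*pose(g,az,low=low,back=b)); print(low,nm,None if q is None else np.round(q,2))
E
```

```text
1 pre [-0.36  0.1   2.06  0.82  0.31 -2.59]
1 lid None
1 back [-0.61 -0.29  2.32  0.81  0.59 -2.75]
1 tray [0.37 0.57 2.06 2.46 0.32 2.02]
1 trayup None
1 w [-0.82  0.48  2.04  2.18  0.25  2.31]
1 wup [-0.82  0.24  1.96  0.86  0.27 -2.62]
1 w0 [-0.96  0.51  1.98  1.46  0.57  2.59]
-1 pre [-0.36  0.1   2.06  0.82  0.31  0.55]
-1 lid [-0.31  0.37  1.94  1.25  0.2   0.14]
-1 back [-0.61 -0.29  2.32  0.81  0.59  0.39]
-1 tray [ 0.37  0.57  2.06  2.46  0.32 -1.12]
-1 trayup [ 0.37  0.32  2.02  1.41  0.2  -0.04]
-1 w [-0.82  0.48  2.04  2.18  0.25 -0.83]
-1 wup [-0.82  0.24  1.96  0.86  0.27  0.52]
-1 w0 [-0.96  0.51  1.98  1.46  0.57 -0.56]
```

Run:
```python
from h import *
f=lambda q: "None" if q is None else f"{q[0]:.2f} f{q[1]+q[2]:.2f} j4 {q[3]:.2f} j5 {q[4]:.2f} j6 {q[5]:.2f}"
for tilt in (35,40,50,58):
  for az in (-.3,-.04):
    for low in (1,-1):
      print(tilt,az,low,*[n+" "+f(ctrl.ik(*pose(g,az+d,np.radians(tilt),low,b)))+" |" for n,g,b,d in [("lid",P3(LID,.151),0,0),("pre",P3(LID,.151),.1,0),("lift",P3(LID-[.2,0],.2),0,0),("tray",P3(TRAY,.043),0,.75),("w",P3(WL,.082),0,-.6)]])
```

```text
35 -0.3 1 lid -0.22 f2.21 j4 -0.15 j5 0.33 j6 -1.37 | pre -0.21 f2.04 j4 -0.11 j5 0.50 j6 -1.40 | lift -0.39 f2.14 j4 0.13 j5 0.39 j6 -1.76 | tray 0.46 f2.51 j4 -0.21 j5 0.02 j6 -1.36 | w -0.69 f2.40 j4 -0.71 j5 0.19 j6 -0.69 |
35 -0.3 -1 lid -0.22 f2.21 j4 -0.15 j5 0.33 j6 1.78 | pre -0.21 f2.04 j4 -0.11 j5 0.50 j6 1.74 | lift -0.39 f2.14 j4 0.13 j5 0.39 j6 1.38 | tray 0.46 f2.51 j4 -0.21 j5 0.02 j6 1.78 | w -0.69 f2.40 j4 -0.71 j5 0.19 j6 2.45 |
35 -0.04 1 lid -0.29 f2.22 j4 0.42 j5 0.36 j6 -2.18 | pre -0.33 f2.04 j4 0.33 j5 0.53 j6 -2.09 | lift -0.52 f2.14 j4 0.57 j5 0.51 j6 -2.48 | tray None | w -0.77 f2.41 j4 0.53 j5 0.14 j6 -2.20 |
35 -0.04 -1 lid -0.29 f2.22 j4 0.42 j5 0.36 j6 0.97 | pre -0.33 f2.04 j4 0.33 j5 0.53 j6 1.05 | lift -0.52 f2.14 j4 0.57 j5 0.51 j6 0.66 | tray 0.38 f2.52 j4 1.37 j5 0.19 j6 -0.07 | w -0.77 f2.41 j4 0.53 j5 0.14 j6 0.94 |
40 -0.3 1 lid -0.22 f2.26 j4 -0.28 j5 0.20 j6 -1.23 | pre -0.20 f2.10 j4 -0.18 j5 0.36 j6 -1.33 | lift -0.39 f2.18 j4 0.22 j5 0.27 j6 -1.85 | tray 0.46 f2.57 j4 3.18 j5 0.12 j6 1.54 | w None |
40 -0.3 -1 lid -0.22 f2.26 j4 -0.28 j5 
[... 1586 characters left out ...]
.65 j4 3.55 j5 0.54 j6 1.35 |
58 -0.3 -1 lid -0.21 f2.45 j4 3.39 j5 0.32 j6 -1.76 | pre -0.18 f2.36 j4 3.56 j5 0.25 j6 -1.92 | lift -0.41 f2.38 j4 2.77 j5 0.27 j6 -1.27 | tray 0.46 f2.78 j4 3.15 j5 0.65 j6 -1.58 | w -0.65 f2.65 j4 3.55 j5 0.54 j6 -1.80 |
58 -0.04 1 lid -0.33 f2.46 j4 2.45 j5 0.39 j6 2.07 | pre -0.41 f2.37 j4 2.13 j5 0.37 j6 2.34 | lift -0.67 f2.37 j4 1.81 j5 0.54 j6 2.49 | tray 0.32 f2.79 j4 2.62 j5 0.70 j6 1.77 | w -0.79 f2.68 j4 2.91 j5 0.56 j6 1.69 |
58 -0.04 -1 lid -0.33 f2.46 j4 2.45 j5 0.39 j6 -1.08 | pre -0.41 f2.37 j4 2.13 j5 0.37 j6 -0.80 | lift -0.67 f2.37 j4 1.81 j5 0.54 j6 -0.65 | tray 0.32 f2.79 j4 2.62 j5 0.70 j6 -1.37 | w -0.79 f2.68 j4 2.91 j5 0.56 j6 -1.45 |
```

```bash
cat >> h.py <<'E'
TI=np.radians(58)
def st(tag=""):
    o=ctrl.get_obs(); print(tag,"t%.1f"%o["t"],"q",o["joints"].round(2),"p",o["tcp_pos"].round(4),"F",o["contact_force"].round(1),"op %.4f g %.1f"%(o["opening"],o["grasp_force"]))
def L(g,az,v=.15,back=0.,**k):
    p,r=pose(g,az,TI,1,back); return ctrl.line_to(p,vel=v,frame=r,**k)
E
python3 - <<'E'
from h import *
ctrl.goto_joints([-1.2,-.3,2.1,0,.4,0]); st()
ctrl.goto_joints([-.4,-.15,2.3,2.9,.4,1.6]); st()
p,r=pose(P3(LID,.152),-.2,TI,1,.1); print(p,ctrl.ik(p,r))
ctrl.goto(p,r); st("pre")
o=ctrl.get_obs(); im,_=ctrl.get_image("side"); cv2.imwrite("pics/pre.png",im[...,::-1])
E
```

```text
t1.0 q [-1.2 -0.3  2.1 -0.   0.4 -0. ] p [ 0.2709 -0.377   0.3465] F [-0.3 -0.7  1.1] op 0.0882 g 0.0
 t3.5 q [-0.4  -0.15  2.3   2.9   0.4   1.6 ] p [ 0.504  -0.062   0.3386] F [ 0.2 -0.1  1.3] op 0.0883 g 0.0
[ 0.53567737 -0.01235303  0.19492346] [-0.27008428  0.13274302  2.22903276  2.88775347  0.23874507  1.78054578]
pre t4.1 q [-0.27  0.13  2.23  2.89  0.24  1.78] p [ 0.5359 -0.0126  0.1957] F [ 0.2 -0.2  0.5] op 0.0883 g 0.0
```

View pics/pre.png

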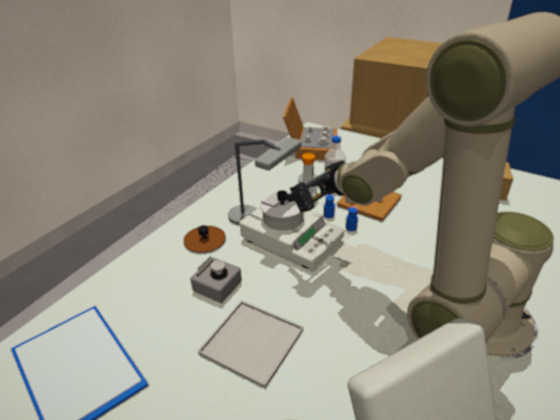

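The gripper at (318,187) is pointing at the lid's knob at (283,197), below and behind the lamp head, with clearance. I'll grasp and lift.

Run:
```python
from h import *
print(L(P3(LID,.152),-.2,.1,contact_N=8)); st("at")
ctrl.set_gripper(.0,25); st("grip")
L(P3(LID,.169),-.2,.05); st("lift")
L(P3(LID-[.10,-.02],.20),-.2,.15); st("back")
im,_=ctrl.get_image("side"); cv2.imwrite("pics/lift.png",cv2.resize(im[110:290,160:400],(800,600))[...,::-1])
```

```text
False
at t5.3 q [-0.26  0.4   2.05  2.99  0.32  1.68] p [ 0.6186 -0.0291  0.1423] F [-0.5 -0.3  0.1] op 0.0880 g 0.0
grip t6.2 q [-0.26  0.41  2.05  2.99  0.32  1.68] p [ 0.6188 -0.0292  0.1419] F [ 0.8  0.5 -1.7] op 0.0308 g 25.0
lift t6.7 q [-0.26  0.37  2.04  2.97  0.28  1.71] p [ 0.6187 -0.0292  0.1592] F [ 0.5  0.5 -3. ] op 0.0310 g 25.0
back t7.6 q [-0.28  0.11  2.28  2.9   0.26  1.77] p [ 0.5193 -0.0094  0.19  ] F [-0.4  0.1 -3.1] op 0.0311 g 25.0
```

View pics/lift.png

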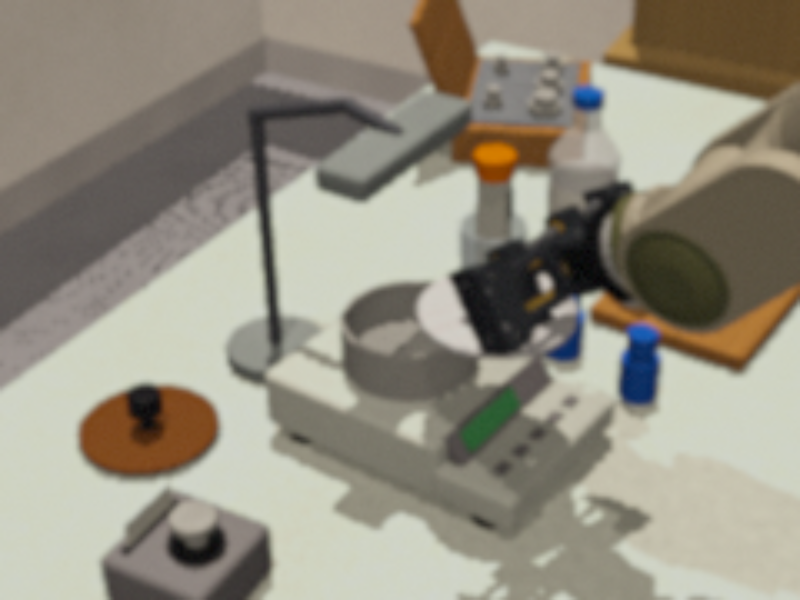

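The lid hangs level from the gripper at crop (495,300) and the ring is open. Now to the tray.

Run:
```python
from h import *
L(P3([.43,.17],.20),.12,.2); st()
L(P3(TRAY,.15),.46,.2); st("above")
L(P3(TRAY,.056),.46,.12); 
print(L(P3(TRAY,.038),.46,.02,contact_N=3)); st("down")
ctrl.set_gripper(.05); st("open")
L(P3(TRAY,.048),.46,.1,back=.12); st("off")
for n in ["scene","side"]:
    p,d=ctrl.get_image(n); np.savez(f"{n}1.npz",p=p,d=d); cv2.imwrite(f"pics/{n}1.png",p[...,::-1])
    c,T=cam(n); P=cloud(c,T,d).reshape(-1,3); P=P[np.isfinite(P).all(1)]
    def sel(c,r,a,b): q=P[(np.hypot(*(P[:,:2]-c).T)<r)&(P[:,2]>a)&(P[:,2]<b)]; return q
    q=sel(LID,.052,.076,.088); print(n,"pan pts",len(q),np.median(q[:,2]))
    q=sel(LID,.08,.112,.124); print(" rim",len(q),cv2.minEnclosingCircle(q[:,:2].astype(np.float32)))
    q=sel(TRAY,.075,.0125,.0185); print(" lid plate",len(q),cv2.minEnclosingCircle(q[:,:2].astype(np.float32)),np.median(q[:,2]))
    q=sel(TRAY,.03,.05,.06); print(" lidknob",len(q),q.mean(0) if len(q) else 0)
```

```text
t8.7 q [0.12 0.03 2.37 3.15 0.27 1.56] p [0.4462 0.1716 0.19  ] F [ 0.5 -0.7 -2.8] op 0.0307 g 25.0
above t9.9 q [0.45 0.37 2.12 3.12 0.36 1.58] p [0.4694 0.3585 0.14  ] F [-0.4  0.3 -4. ] op 0.0310 g 25.0
True
down t11.4 q [0.45 0.65 2.13 3.13 0.65 1.58] p [0.4695 0.3592 0.0339] F [-2.2 -0.4  5.3] op 0.0308 g 25.0
open t11.9 q [0.45 0.65 2.13 3.13 0.65 1.58] p [0.469  0.3589 0.0331] F [-0.3 -0.2 -0.1] op 0.0499 g 0.0
off t13.3 q [0.45 0.35 2.4  3.13 0.61 1.58] p [0.3785 0.314  0.1014] F [ 0.  -0.7  0.3] op 0.0500 g 0.0
scene pan pts 612 0.08187648825333077
 rim 277 ((0.6041741371154785, -0.02835199423134327), 0.06427694857120514)
 lid plate 388 ((0.45824432373046875, 0.3484354019165039), 0.0686102956533432) 0.014922796516641634
 lidknob 48 [0.4572656  0.34832142 0.05431824]
side pan pts 244 0.08200850445393981
 rim 229 ((0.6038627028465271, -0.02429136261343956), 0.06504206359386444)
 lid plate 1699 ((0.45352891087532043, 0.3525136113166809), 0.06683897227048874) 0.01513537591462466
 lidknob 127 [0.45302334 0.3544266  0.05380374]
```

View pics/scene1.png

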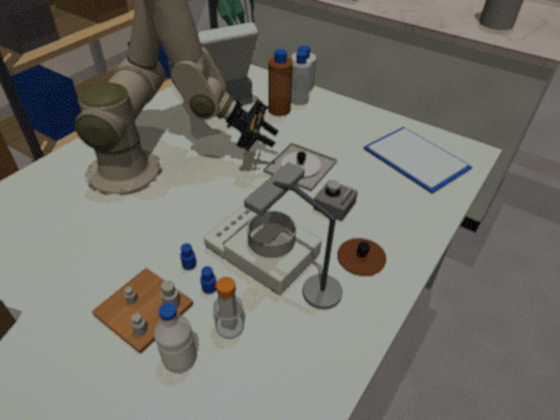

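The lid lies flat in the middle of the tray (knob at (301,158), plate top at 15 mm). The ring is open at (272,233), centre (0.604, -0.026). Now for the weight.

Run:
```python
from h import *
L(P3([.40,.2],.2),.2,.25); L(P3([.40,-.02],.2),-.3,.25); st()
L(P3(WL,.13),-.7,.25,back=.11); st("pre")
print(L(P3(WL,.084),-.7,.15,back=.11),L(P3(WL,.084),-.7,.08,contact_N=6)); st("at")
ctrl.set_gripper(.0,35); st("grip")
L(P3(WL,.10),-.7,.05); st("lift")
L(P3(WL,.19),-.7,.12)
im,_=ctrl.get_image("scene"); cv2.imwrite("pics/w.png",cv2.resize(im[170:380,60:340],(800,600))[...,::-1])
```

```text
t15.2 q [-0.39 -0.14  2.52  2.84  0.26  1.82] p [ 0.4152 -0.024   0.1895] F [-0.5 -0.3  0.3] op 0.0499 g 0.0
pre t16.2 q [-0.77  0.11  2.32  2.94  0.31  1.73] p [ 0.4409 -0.2454  0.178 ] F [ 0.7 -0.1 -0.5] op 0.0497 g 0.0
False False
at t18.2 q [-0.76  0.54  2.13  3.05  0.54  1.62] p [ 0.5122 -0.3064  0.0742] F [ 0.1 -1.  -0.6] op 0.0497 g 0.0
grip t18.6 q [-0.76  0.54  2.13  3.05  0.54  1.62] p [ 0.5123 -0.3067  0.0741] F [-1.7 -0.7  0.5] op 0.0285 g 35.0
lift t19.1 q [-0.75  0.5   2.12  3.04  0.5   1.63] p [ 0.5122 -0.3064  0.09  ] F [-0.5  0.4 -4.9] op 0.0288 g 35.0
```

View pics/w.png

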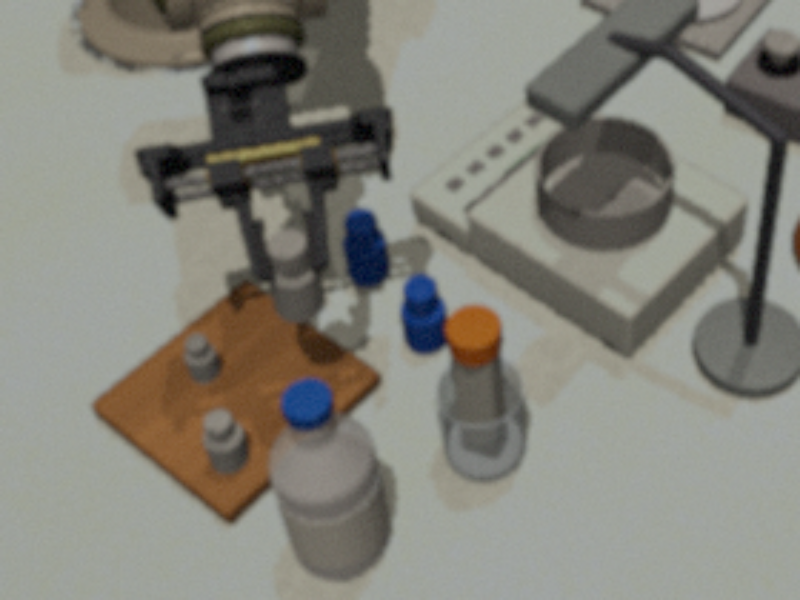

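The large weight hangs upright in the fingers (crop (295,275)); the others stand undisturbed. Now to the pan.

Run:
```python
from h import *
C=np.array([.604,-.0263])
L(P3([.43,-.13],.205),-.5,.2); L(P3(C-[.14,0],.20),-.2,.2); st()
L(P3(C-[.034,0],.193),-.2,.1); st("over")
L(P3(C-[.018,0],.170),-.2,.07); L(P3(C,.153),-.2,.07); st("near")
print(L(P3(C,.138),-.2,.015,contact_N=3)); st("down")
im,_=ctrl.get_image("side"); cv2.imwrite("pics/pan.png",cv2.resize(im[110:290,160:400],(800,600))[...,::-1])
for n in ["scene","side"]: np.savez(n+"2.npz",**dict(zip("pd",ctrl.get_image(n))))
```

```text
t21.9 q [-0.39  0.02  2.38  2.57  0.31  2.02] p [ 0.4798 -0.0302  0.1899] F [-0.6  0.  -5.3] op 0.0284 g 35.0
over t23.1 q [-0.28  0.26  2.11  2.86  0.25  1.8 ] p [ 0.5854 -0.0295  0.1828] F [ 0.1 -0.4 -5.5] op 0.0287 g 35.0
near t24.1 q [-0.26  0.4   2.04  2.99  0.32  1.68] p [ 0.6197 -0.0294  0.1429] F [-0.7 -0.1 -5. ] op 0.0285 g 35.0
True
down t24.7 q [-0.26  0.42  2.05  3.    0.34  1.67] p [ 0.6201 -0.0297  0.136 ] F [ 1.7 -1.   4.3] op 0.0285 g 35.0
```

View pics/pan.png

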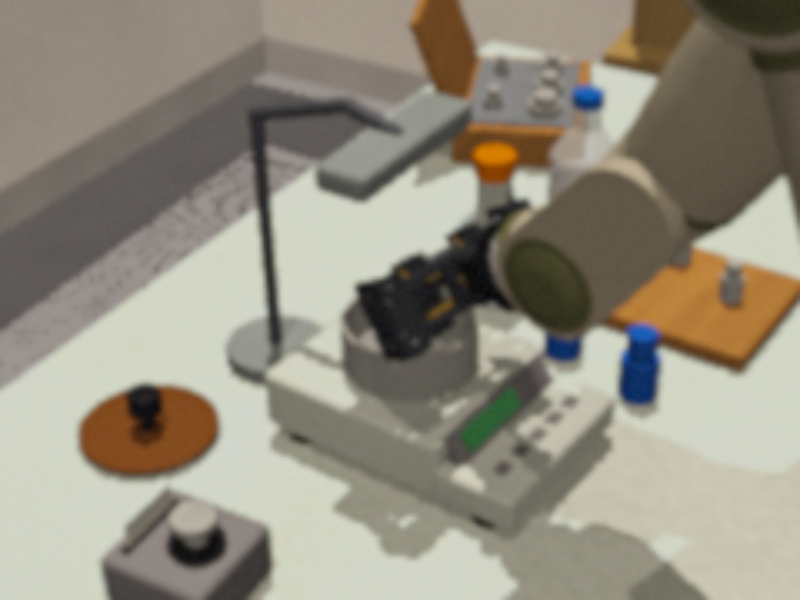

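The gripper has the weight inside the ring, clear of the lamp, and contact came at exactly the predicted height (0.146). I'll release, back off, check, and press the plunger.

Run:
```python
from h import *
C=np.array([.604,-.0263])
ctrl.set_gripper(.05); st("open")
L(P3(C,.148),-.2,.08,back=.03); L(P3(C,.152),-.2,.15,back=.16); st("off")
for n in ["scene","side"]:
    p,d=ctrl.get_image(n); c,T=cam(n); P=cloud(c,T,d).reshape(-1,3); P=P[np.isfinite(P).all(1)]
    def sel(c,r,a,b): return P[(np.hypot(*(P[:,:2]-c).T)<r)&(P[:,2]>a)&(P[:,2]<b)]
    q=sel(C,.03,.149,.16); print(n,"wtop",len(q),q.mean(0).round(4),q[:,2].std().round(4),cv2.minEnclosingCircle(q[:,:2].astype(np.float32)))
    if n=="scene": cv2.imwrite("pics/rel.png",cv2.resize(p[120:330,100:380],(800,600))[...,::-1])
r=[np.pi,0,-.1]
for yaw in (-1.2,0.25,1.8,-2.8):
    print(yaw,ctrl.ik(P3(PLG,.13),[np.pi,0,yaw]))
```

```text
open t25.3 q [-0.26  0.42  2.05  3.    0.34  1.67] p [ 0.6187 -0.0292  0.134 ] F [ 0.4  0.6 -0.3] op 0.0502 g 0.0
off t26.9 q [-0.28 -0.06  2.31  2.62  0.14  2.04] p [ 0.4869 -0.0026  0.2265] F [-0.3 -0.6  0.2] op 0.0503 g 0.0
scene wtop 92 [ 0.607  -0.0302  0.1534] 0.0019 ((0.6051055192947388, -0.028493434190750122), 0.017184419557452202)
side wtop 57 [ 0.6024 -0.0236  0.1535] 0.0018 ((0.6027262210845947, -0.023641645908355713), 0.01635209657251835)
-1.2 None
0.25 [ 2.03125759e-01  7.40167008e-01  1.11105465e+00 -4.44089210e-16
  1.29037099e+00  1.52392209e+00]
1.8 [ 2.03125759e-01  7.40167008e-01  1.11105465e+00 -4.44089210e-16
  1.29037099e+00 -2.60779143e-02]
-2.8 [ 0.20312576  0.74016701  1.11105465  0.          1.29037099 -1.70926322]
```

View pics/rel.png

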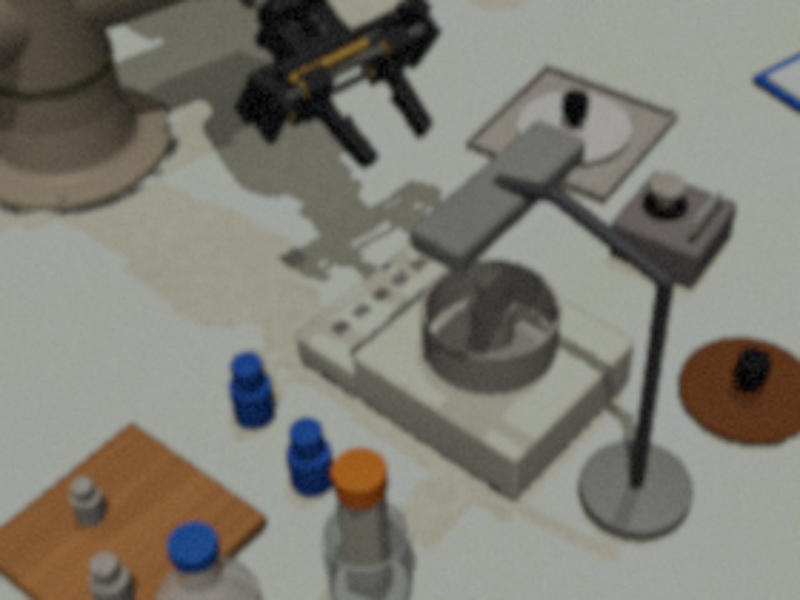

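The weight stands upright at pan centre (top at 153.5 mm, centre ≈ (0.604, -0.026)) and the lid is in the tray. Now the plunger.

Run:
```python
from h import *
ctrl.set_gripper(0,10)
ctrl.goto_joints([.2,-.2,2.2,2.6,.3,2.0])
ctrl.goto_joints([.2,.1,1.7,0,1.2,1.524]); st("flip")
ctrl.goto(P3(PLG,.13),[np.pi,0,.25]); st("above")
ctrl.line_to(P3(PLG,.09),vel=.1)
print(ctrl.line_to(P3(PLG,.079),vel=.03,contact_N=2)); st("touch")
print(ctrl.line_to(P3(PLG,.060),vel=.015,contact_N=18)); st("stop")
ctrl.pause(.3); st("hold")
n="side";p,d=ctrl.get_image(n);cv2.imwrite("pics/press.png",cv2.resize(p[200:350,140:340],(800,600))[...,::-1])
```

```text
flip t31.2 q [0.2  0.1  1.7  0.   1.2  1.52] p [0.4247 0.2048 0.2642] F [ 0.9 -0.1  0.5] op 0.0004 g 0.0
above t32.2 q [0.2  0.74 1.11 0.   1.29 1.52] p [0.6299 0.2486 0.1312] F [-0.1  0.2  0.7] op 0.0006 g 0.0
True
touch t33.1 q [0.2  0.79 1.16 0.   1.19 1.52] p [0.6305 0.2486 0.0806] F [0.8 0.2 3.2] op 0.0004 g 1.6
True
stop t33.8 q [ 0.2   0.8   1.16 -0.    1.18  1.52] p [0.6305 0.2486 0.0727] F [-3.1 -0.9  7.1] op 0.0007 g 3.4
hold t34.1 q [ 0.2   0.8   1.16 -0.    1.18  1.52] p [0.6305 0.2486 0.0726] F [-2.6 -0.6  6.8] op 0.0002 g 3.4
```

Run:
```python
from h import *
print(ctrl.line_to(P3(PLG,.0695),vel=.01,contact_N=25)); st("stop")
ctrl.pause(.3); st("hold")
ctrl.line_to(P3(PLG,.10),vel=.04); ctrl.line_to(P3(PLG,.16),vel=.1); ctrl.goto_joints([.2,.1,1.7,0,1.2,1.52]); st("up")
C=[.604,-.0263]
for n in ["scene","side"]:
    p,d=ctrl.get_image(n); c,T=cam(n); P=cloud(c,T,d).reshape(-1,3); P=P[np.isfinite(P).all(1)]
    def sel(c,r,a,b): q=P[(np.hypot(*(P[:,:2]-c).T)<r)&(P[:,2]>a)&(P[:,2]<b)]; return len(q),q.mean(0).round(4)
    print(n,"plg",sel(PLG,.017,.06,.1),"w",sel(C,.03,.149,.16),"lid",sel(TRAY,.03,.045,.065),"wM",sel((.495,-.39),.025,.070,.08),"wS",sel((.417,-.345),.025,.06,.07),"bot",sel((.605,-.385),.03,.185,.2),"met",sel((.645,-.256),.03,.16,.17))
```

```text
False
stop t34.6 q [ 0.2   0.8   1.17 -0.    1.17  1.52] p [0.6306 0.2486 0.0722] F [-5.4 -2.3 19.1] op 0.0004 g 10.1
hold t34.9 q [ 0.2   0.8   1.17 -0.    1.17  1.52] p [0.6306 0.2487 0.0723] F [-5.4 -2.2 19.5] op 0.0004 g 10.1
up t37.5 q [ 0.2   0.1   1.7  -0.    1.2   1.52] p [0.4256 0.2048 0.264 ] F [0.4 0.4 0.6] op 0.0005 g 0.0
scene plg (88, array([0.6312, 0.2467, 0.0802])) w (95, array([ 0.6072, -0.0305,  0.1536])) lid (66, array([0.4585, 0.3463, 0.0524])) wM (72, array([ 0.4957, -0.3922,  0.074 ])) wS (41, array([ 0.4176, -0.3466,  0.0636])) bot (226, array([ 0.6071, -0.3864,  0.1899])) met (263, array([ 0.647 , -0.2605,  0.1649]))
side plg (99, array([0.6289, 0.2502, 0.0809])) w (11, array([ 0.6128, -0.0238,  0.1543])) lid (149, array([0.4521, 0.3558, 0.0532])) wM (21, array([ 0.491 , -0.3885,  0.0734])) wS (19, array([ 0.414 , -0.3426,  0.0635])) bot (0, array([nan, nan, nan])) met (0, array([nan, nan, nan]))<stdin>:8: RuntimeWarning: Mean of empty slice.
  ret = um.true_divide(
```

```bash
python3 -c "
from h import *
print(ctrl.sign_off())"
```

```text
the job is handed in; nothing more can be done
None
```

The job is done and handed in at about 38 s: the lid lies knob up in the middle of the tray, the large weight stands upright at the pan centre, and the plunger was pressed to its stop (about 19 N) and released. The last images showed the two small weights, the bottle and the beaker unmoved, and the plunger up again, though that last depth reading was rough (about 81 mm against 84 mm).

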